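# Turn the rice cracker on the counter toaster

### The job

Pick up the steel turner, slide its blade along the toaster's dark plate, lightly touching it, and under the rice cracker until the cracker bears against the step; then flip the cracker over the step so that it lies flat on the raised deck, browned side up. Touch the cracker only with the turner, press only lightly on plate and cracker, and do not toss it. Then lay the turner back on its blue rest, blade flat on the middle, and let go; leave everything else where it is.

Things in the scene. Friction and masses are not known exactly. Their poses are not given: they have to be found in the camera images.
- toaster: Fixed red counter toaster. Origin 30 mm below the dark plate, under the step's middle; x runs from its open end over the plate to the deck, y along the step, z up. Dark plate z = 30 mm, x = -150 to 0; bright raised deck z = 36 mm, x = 0 to 120. Side rails inside y = +-85, tops z = 45 mm; end fence at x = 120, top z = 56 mm. Place, yaw and height (screw feet, 6 to 14 mm) vary.
- step (a point): Middle of the step's top edge, where the raised deck begins, 6 mm above the dark plate.
- cracker: Round hard rice cracker lying on the dark plate, 76 mm diameter, 9 mm thick, about 30 g, rim bevelled on both sides to a 62 mm wide flat face (sharpest at half thickness). Origin at the centre of its browned underside, z towards its pale face, which is up at the start; it lies 2 to 16 mm short of the step.
- turner: Loose cranked steel turner, 130 g. Blade 70 x 70 x 2 mm; origin at the centre of its underside, x to the free front edge (35 mm away), z up. From the rear edge a neck, then a wooden handle rise back and up at 58 degrees to the blade; handle 18 mm wide in y, 22 mm the other way, 80 mm long. Starts with blade flat on the rest, handle towards the robot.
- turner_tip (a point): Middle of the blade's front edge, on its underside.
- turner_grip (a point): Middle of the wooden handle, the place to grip; at x = -67, z = 53 mm from the turner's origin.
- rest: Fixed blue ceramic slab, 130 (x) x 110 (y) x 10 mm, the turner's rest; origin at the centre of its underside. It is on the left or on the right of the toaster.
- basket: Fixed straw-coloured basket 130 x 130 x 50 mm with two cartons, on the other side of the toaster; origin at the centre of its underside. Bystander.
- carton_a: White carton in the basket, 45 x 75 x 50 mm. Bystander.
- carton_b: Orange carton in the basket, 45 x 75 x 55 mm. Bystander.
- sauce: Amber sauce bottle, 60 mm diameter, 150 mm high, origin under its centre. Bystander.
- jar: Glass jar, 70 mm diameter, 100 mm high, origin under its centre. Bystander.
- tin: Green tin, 74 mm diameter, 110 mm high, origin under its centre. Bystander.
- bowl: White bowl, 110 mm diameter, 45 mm high, origin under its centre. Bystander.
There are look-alikes about, which are no part of the job. Leave any purple look-alike of the turner alone.

How it is judged:
On the way, in this order (a step that is already met when the one before it is completed fails the run):
1. the turner is lifted in the gripper (contact force between the fingers and turner above 1 N and distance of turner from where it was at the start of the episode above 0.04 m), for 0.1 s.
2. the blade, in touch with the dark plate, is under the still unturned cracker, its front edge within 28 mm of the cracker's centre (horizontal distance between turner_tip and cracker below 0.028 m and z of turner_tip in the frame of toaster below 0.035 m and x of turner_tip in the frame of toaster below 0 m and contact force between turner and toaster above 0.3 N and angle between cracker's own z axis and vertical below 0.6 rad), for 0.25 s.
3. the cracker lies turned over on the deck while the turner is still held (angle between cracker's own z axis and vertical above 2.95 rad and x of cracker in the frame of toaster above 0.01 m and contact force between the fingers and turner above 1 N and angular speed of cracker below 0.5 rad/s), for 0.2 s.
At the end, for the whole second after the job is handed in: Cracker flat (within 8 deg) on the raised deck, browned side up, centre 10 mm or more past the step and within 60 mm of the deck's middle line; turner released, blade flat (within 7 deg) on the blue rest, blade centre within 40 mm of the rest's centre; both at rest (angle between cracker's own z axis and vertical above 3 rad and x of cracker in the frame of toaster between 0.01 and 0.1 m and y of cracker in the frame of toaster between -0.06 and 0.06 m and z of cracker in the frame of toaster between 0.041 and 0.049 m and linear speed of each of cracker, turner below 0.02 m/s and angle between turner's own z axis and vertical below 0.12 rad and horizontal distance between turner and rest below 0.04 m and z of turner in the frame of rest between 0.006 and 0.015 m); the robot touches nothing.
It fails at once if the turner presses on the toaster with more than 15 N (contact force between turner and toaster above 15 N).
It fails at once if the turner presses on the cracker with more than 8 N (contact force between turner and cracker above 8 N).
It fails at once if the robot itself touches the cracker (contact force between any of the fingers, the arm and cracker above 0.2 N).
It fails at once if the cracker is tossed or lifted: its centre more than 90 mm above the plate (z of cracker in the frame of toaster above 0.12 m).
It fails at once if a bystander is moved by more than 15 mm (distance of any of carton_a, carton_b, sauce, jar, tin, bowl from where it was at the start of the episode above 0.015 m).
It also fails if it takes over 72 s, if anything falls off the work surface, if the arm or the gripper's body presses on something with over 40 N, if the wrist force passes 120 N, or if a joint passes its speed limit or range.

### The arm

A 6-joint arm with a two-finger parallel gripper is mounted at the origin on the work surface. World frame = base frame: x ahead of the robot, y to its left, z up, the work surface at z = 0. Lengths are in m, angles in rad, forces in N, time in s.
With the tool pointing down it reaches from about 0.375 to 0.975 m from the base axis. Payload 3.8 kg.
Tool frame: the origin (TCP) lies on the mounting face of the last link; the fingertips stand 173 mm ahead of it and the grasp point (between the pads) lies 155 mm ahead of it; z points along the fingers, y is the line along which they close (so a half turn about z gives the same grasp; the last joint's range is limited). The gripper opens to 85 mm and grips with 20 to 120 N. Pads are 22 mm wide; open, the fingers measure 114 mm over their backs; the gripper's body (76 mm by 85 mm) begins 54 mm behind the grasp point. The pads swing forward as they close: fully open they stand 13 mm farther back than shut.
Start: joints at [-1.304, 0.264, 1.604, -0, 1.274, -0.037], TCP at [0.202, -0.644, 0.405] pointing down, gripper open.
Joint ranges: [-2.63, 2.63], [-0.94, 2.18], [0.31, 2.57], [-1.31, 4.45], [0, 2.66], [-2.55, 2.55]. Speed limits (rad/s): [2.57, 2.57, 3.14, 3.14, 3.14, 3.14].

### API

Orientations are given as a rotation vector (axis times angle).
In Python, from workcell import bot gives the robot as it stands.
- The arm moves only by the tool drive_tool, never from a script. Its argument "increments" is a list of rows, each an object with "delta_pos": the shift along the tool's x, y, z in mm, a list of three; "turn": the turn about the tool's z in rad; "jaw": the opening, from -1 (shut) to 1 (fully open). A call has 1 to 8 rows; each row shifts and turns the commanded pose from where the row before left it, along the tool's axes as they then stand; what a row does not reach is not made up. A row lasts 1/12 s, in which the tool goes at most 41.7 mm and 7.16 degrees, less where a joint would pass 70% of its speed; a pose out of reach is approached as far as the arm can. A call is refused whole if a number of a shift passes 41.7 or a number of a turn 0.125, either way. A call with a gripper value outside its range is refused whole. The fingers move at their own pace and stop on an object; "grip_force" is the grip in N (left out, the last holds). Time passes only in rows, so rows that do not move let the fingers close. It gives the time, the measured TCP pose, the force, the opening and the grip force at its end, in the units of the state.
- bot.read_state(): the state, without advancing time (a new reading comes with each control period).
- bot.read_camera(name): name is "scene" or "top" or "wrist"; returns a dict with "pixels" (384x512x3 uint8, red, green, blue), "fovy" (degrees; the focal length in pixels is half the picture's height over the tangent of half this angle, whatever the lens; pixels are square), "cx", "cy" (the principal point, pixels), "k1" (the pictures are not rectified: a ray, as slopes to the right and down, at radius r is drawn at 1 + k1 r^2 times it, then the intrinsics apply), "camera_from_world" (4x4, takes a point from world to camera coordinates); the wrist camera has in their place "hand_eye" (4x4, takes a point from camera to tool coordinates, whose origin is the TCP and whose axes are the flange's). Camera axes: x right, y down, z forward; pixel columns grow to the right and rows downward; lengths in m; the calibration is good to about 2 mm. A picture is of the moment at which its call begins: read the wrist's pose just before it. There is no depth.
- bot.finish_job(): hands the job in; it is judged then, once.
The state is a dict: "time": time; "q": joint angles; "joint_vel": joint speeds; "joint_torque": joint torques, N m; "tool_pos": TCP position; "tcp_rot": TCP orientation; "wrist_force": force on the tool from outside, world axes, zero at the start; "torque": the same for the moment, N m; "width": opening from 0.0 (shut) to 1.0 (fully open); "grip_force": force on a finger pad.
Only numpy, scipy, OpenCV 4.12 (cv2) and the standard library are available. Lean on these libraries where they do the work, as an engineer would, in place of code of your own. Each camera call takes 0.05 s, during which the arm holds its last target. There are 200 camera calls.

## Working session

There is one attempt and no reset: what is moved stays moved. The work goes in short steps, Python scripts to look and compute and a tool call to move; the robot and the scene stay as the last step left them, time stands still between calls to the robot, and variables do not carry over. Pictures are saved under pics/ and viewed, at most 10 in all, crops included, and the job is handed in when it is done.

Besides the shell and the picture viewer there is one more tool, called after "Emit:" as name([rows], argument=value, ...), one row to a line, values as JSON. drive_tool: Moves the arm, as the interface text tells. Its arguments: {"type":"object","properties":{"increments":{"type":"array"},"grip_force":{"type":"number"}},"required":["increments"]}

```bash
ls; mkdir -p pics; python3 - <<'E'
from workcell import bot
import cv2,pickle,numpy as np
s=bot.read_state();print(s)
d={}
for n in("scene","top"):
    c=bot.read_camera(n);d[n]=c
    cv2.imwrite(f"pics/{n}0.png",cv2.resize(c["pixels"][:,:,::-1],(800,600),interpolation=cv2.INTER_CUBIC))
    print(n,{k:v for k,v in c.items() if k!="pixels"})
pickle.dump(d,open("d0.pkl","wb"))
E
```

```text
pics
{'time': 0.0, 'q': array([-1.30386972e+00,  2.64750818e-01,  1.60537729e+00,  1.32143482e-05,
        1.27369628e+00, -3.69068343e-02]), 'joint_vel': array([-1.58284743e-03,  5.90262832e-04,  3.47538523e-04, -6.88509231e-05,
       -3.17827367e-04,  5.06799631e-04]), 'joint_torque': array([-1.63609271e-03, -5.15113521e+01, -3.67315328e+01, -7.83326777e-05,
        1.29048864e-02,  5.69857590e-06]), 'tool_pos': array([ 0.20185168, -0.6437515 ,  0.40336139]), 'tcp_rot': array([-3.10321841e+00, -4.75085055e-01,  3.82309999e-04]), 'wrist_force': array([-0.8442741 , -0.27244264, -0.37239318]), 'torque': array([ 0.01814999, -0.01227395,  0.00756909]), 'grip_force': 0.0, 'width': 1.0021405159620633}
scene {'fovy': 51.22420918317504, 'cx': 254.5344394630518, 'cy': 195.20721208898078, 'k1': -0.04182812718110963, 'camera_from_world': array([[ 0.70847222,  0.7055617 , -0.01580509, -0.36706759],
       [ 0.55981241, -0.57547668, -0.59618508, -0.22523743],
       [-0.42974082,  0.41353268, -0.80269144,  1.38781642],
       [ 0.        ,  0.        ,  0.        ,  1.        ]])}
top {'fovy': 47.71384298253425, 'cx': 265.2852932345616, 'cy': 191.84275339213787, 'k1': -0.05843290431075739, 'camera_from_world': array([[ 2.65773548e-02, -9.99640943e-01,  3.41019879e-03,
        -1.15877539e-02],
       [-9.84599399e-01, -2.67668196e-02, -1.72764464e-01,
         5.16532415e-01],
       [ 1.72793712e-01,  1.23394278e-03, -9.84957263e-01,
         1.23685285e+00],
       [ 0.00000000e+00,  0.00000000e+00,  0.00000000e+00,
         1.00000000e+00]])}
```

View pics/top0.png

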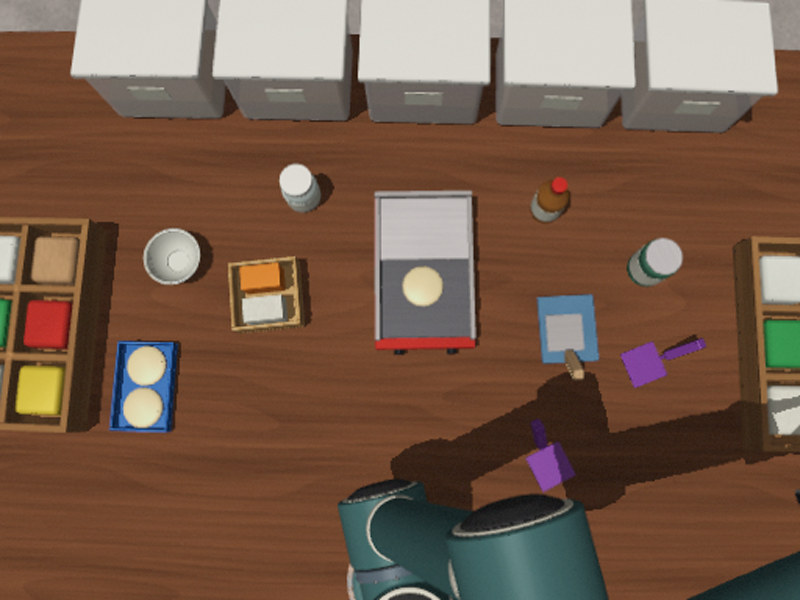

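View pics/scene0.png

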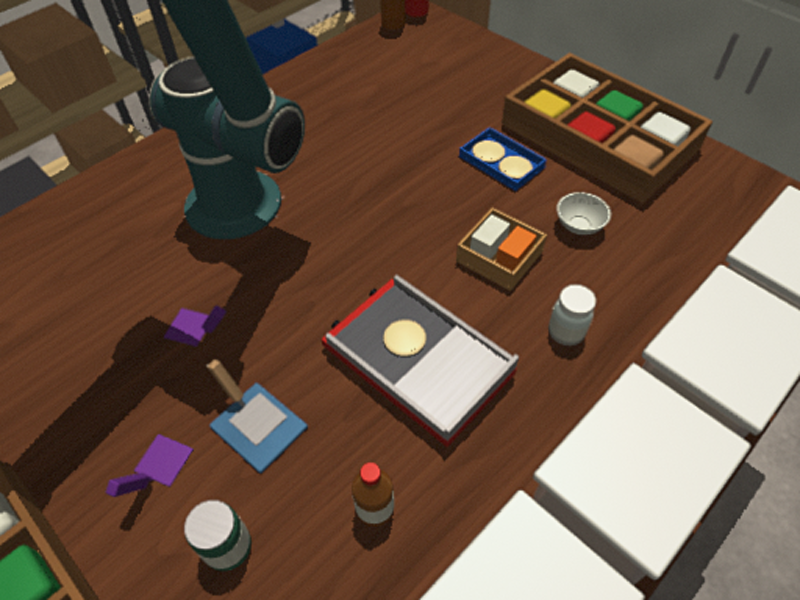

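The top view shows the toaster around (425,270) with its step near row 260 and the cracker at (422,287). The blue rest is at (568,328), with the turner blade at (565,333) and its handle end at (577,378); the purple look-alikes are at (645,363) and (550,465). The scene view agrees with this.

```bash
cat > h.py <<'E'
import numpy as np,cv2
from scipy.spatial.transform import Rotation as R
def T(s):
    M=np.eye(4);M[:3,:3]=R.from_rotvec(s["tcp_rot"]).as_matrix();M[:3,3]=s["tool_pos"];return M
def wfc(c,s=None):
    return np.linalg.inv(c["camera_from_world"]) if "camera_from_world" in c else T(s)@c["hand_eye"]
def K(c):
    f=c["pixels"].shape[0]/2/np.tan(np.radians(c["fovy"]/2))
    return np.array([[f,0,c["cx"]],[0,f,c["cy"]],[0,0,1]]),np.array([c["k1"],0,0,0,0.])
def ray(c,px,s=None):   # px Nx2 -> origin, dirs
    k,d=K(c);u=cv2.undistortPointsIter(np.array(px,float).reshape(-1,1,2),k,d,None,None,(3,50,1e-9))[:,0]
    W=wfc(c,s);return W[:3,3],np.c_[u,np.ones(len(u))]@W[:3,:3].T
def onz(c,px,z,s=None):
    o,v=ray(c,px,s);return o+v*((z-o[2])/v[:,2])[:,None]
def proj(c,P,s=None):
    k,d=K(c);M=np.linalg.inv(wfc(c,s));return cv2.projectPoints(np.array(P,float).reshape(-1,1,3),R.from_matrix(M[:3,:3]).as_rotvec(),M[:3,3],k,d)[0][:,0]
E
python3 - <<'E'
from h import *;import pickle
d=pickle.load(open("d0.pkl","rb"));t=d["top"];f=800/512
for n,p,z in [("stepL",(380,260),.045),("stepR",(470,260),.045),("crk",(422,287),.05),("rest",(568,328),.01),("blade",(565,333),.012),("hend",(577,371),.09),("openL",(377,340),.055),("openR",(475,338),.055)]:
    print(n,onz(t,[np.array(p)/f],z)[0].round(3))
sc=d["scene"]
for n,p,z in [("stepL",(460,327),.045),("stepR",(397,383),.045),("crk",(405,337),.05),("rest",(258,427),.01),("blade",(259,417),.012),("hend",(214,364),.1)]:
    print("s",n,onz(sc,[np.array(p)/f],z)[0].round(3))
E
```

```text
stepL [0.592 0.07  0.045]
stepR [ 0.597 -0.102  0.045]
crk [ 0.541 -0.011  0.05 ]
rest [ 0.475 -0.296  0.01 ]
blade [ 0.465 -0.29   0.012]
hend [ 0.387 -0.293  0.09 ]
openL [0.437 0.07  0.055]
openR [ 0.446 -0.112  0.055]
s stepL [0.6   0.077 0.045]
s stepR [ 0.6   -0.083  0.045]
s crk [ 0.547 -0.01   0.05 ]
s rest [ 0.478 -0.294  0.01 ]
s blade [ 0.466 -0.282  0.012]
s hend [ 0.384 -0.29   0.1  ]
```

Emit:
drive_tool([
  {"delta_pos":[25,-23,0],"turn":0,"jaw":1},
  {"delta_pos":[25,-23,0],"turn":0,"jaw":1},
  {"delta_pos":[25,-23,0],"turn":0,"jaw":1},
  {"delta_pos":[25,-23,0],"turn":0,"jaw":1},
  {"delta_pos":[25,-23,0],"turn":0,"jaw":1},
  {"delta_pos":[25,-23,0],"turn":0,"jaw":1},
  {"delta_pos":[25,-23,0],"turn":0,"jaw":1},
  {"delta_pos":[25,-23,0],"turn":0,"jaw":1},
])

```text
time: 0.77
tool_pos: [0.3381, -0.407, 0.4042]
tcp_rot: [-3.105, -0.475, 0.001]
wrist_force: [1.1, 0.5, 0.2]
width: 0.999
grip_force: 0.0
```

Emit:
drive_tool([
  {"delta_pos":[24,-23,0],"turn":0,"jaw":1},
  {"delta_pos":[24,-23,0],"turn":0,"jaw":1},
  {"delta_pos":[24,-23,0],"turn":0,"jaw":1},
  {"delta_pos":[24,-23,0],"turn":0,"jaw":1},
  {"delta_pos":[0,0,0],"turn":0.09,"jaw":1},
  {"delta_pos":[0,0,0],"turn":0.09,"jaw":1},
  {"delta_pos":[0,0,0],"turn":0.09,"jaw":1},
  {"delta_pos":[0,0,0],"turn":0,"jaw":1},
])

```text
time: 1.43
tool_pos: [0.4018, -0.2916, 0.4042]
tcp_rot: [-3.141, -0.051, 0.001]
wrist_force: [0.9, -0.7, -0.6]
width: 0.997
grip_force: 0.0
```

```bash
python3 - <<'E'
from workcell import bot
import cv2,pickle
s=bot.read_state();c=bot.read_camera("wrist");pickle.dump((s,c),open("w1.pkl","wb"))
print(s["tool_pos"],s["tcp_rot"],c["hand_eye"],c["fovy"])
cv2.imwrite("pics/w1.png",cv2.resize(c["pixels"][:,:,::-1],(800,600),interpolation=cv2.INTER_CUBIC))
E
```

```text
[ 0.4018433  -0.29160362  0.40424175] [-3.14064674e+00 -5.11533264e-02  1.00171060e-03] [[ 1.51882089e-04 -9.48843461e-01 -3.15746835e-01  8.08460770e-02]
 [ 9.99997233e-01 -5.97175510e-04  2.27558179e-03  2.24675385e-04]
 [-2.34772718e-03 -3.15746307e-01  9.48840744e-01  3.09538991e-02]
 [ 0.00000000e+00  0.00000000e+00  0.00000000e+00  1.00000000e+00]] 67.23267194912766
```

View pics/w1.png

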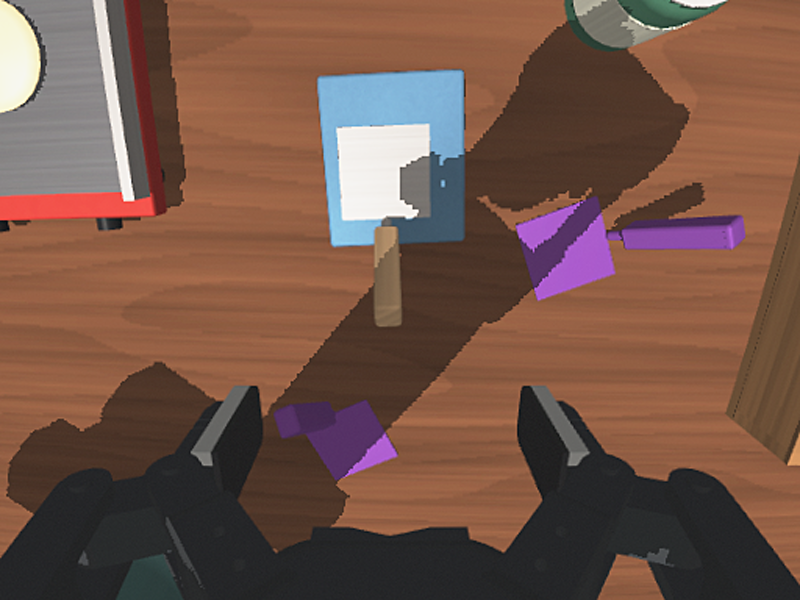

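The wrist view shows the blade corners at (337,129), (430,124), (431,218) and (342,221). The handle runs from (387,228) to (388,325), and the rest corners are (318,77), (464,70), (465,240) and (332,246).

```bash
python3 - <<'E'
from h import *;import pickle
s,c=pickle.load(open("w1.pkl","rb"));f=800/512
def fit(px,L,W,z):
    P=onz(c,np.array(px)/f,z,s)[:,:2]  # order: front-left, front-right, rear-right, rear-left
    m=np.array([[L,W],[L,-W],[-L,-W],[-L,W]])/2
    a=P-P.mean(0);th=np.arctan2((m[:,0]*a[:,1]-m[:,1]*a[:,0]).sum(),(m*a).sum())
    r=np.array([[np.cos(th),-np.sin(th)],[np.sin(th),np.cos(th)]])
    return P.mean(0),th,(P-P.mean(0)-m@r.T)*1e3
b=fit([(337,129),(430,124),(431,218),(342,221)],.07,.07,.012);print("blade",b)
print("rest",fit([(318,77),(464,70),(465,240),(332,246)],.13,.11,.010))
th=b[1]
for n,x,z in(("grip",-.067,.063),("end",-.0882,.0869),("base",-.0458,.029)):
    p=[b[0][0]+x*np.cos(th),b[0][1]+x*np.sin(th),z];print(n,p,proj(c,[p],s)*f)
E
```

```text
blade (array([ 0.46454552, -0.28702807]), np.float64(0.06900569383626615), array([[-0.34392265, -0.08233252],
       [ 0.67734197, -0.29031328],
       [-0.23529207, -0.38044396],
       [-0.09812725,  0.75308976]]))
rest (array([ 0.47384928, -0.29438182]), np.float64(0.08027918852020774), array([[-1.10763849, -1.06611501],
       [-1.54626211,  1.05339229],
       [ 1.17093238,  0.66233037],
       [ 1.48296822, -0.64960764]]))
grip [np.float64(0.3977049810776027), np.float64(-0.2916477827835114), 0.063] [[388.1367458  274.82021423]]
end [np.float64(0.3765554359808355), np.float64(-0.29310954275006285), 0.0869] [[389.27321069 314.41810935]]
base [np.float64(0.41885452617436986), np.float64(-0.29018602281695993), 0.029] [[387.14866073 236.55122252]]
```

Emit:
drive_tool([
  {"delta_pos":[-4,0,20],"turn":-0.036,"jaw":1},
  {"delta_pos":[0,0,27],"turn":0,"jaw":0.3},
  {"delta_pos":[0,0,27],"turn":0,"jaw":0.3},
  {"delta_pos":[0,0,27],"turn":0,"jaw":0.3},
  {"delta_pos":[0,0,27],"turn":0,"jaw":0.3},
  {"delta_pos":[0,0,27],"turn":0,"jaw":0.3},
  {"delta_pos":[0,0,21],"turn":0,"jaw":0.3},
  {"delta_pos":[0,0,10],"turn":0,"jaw":0.3},
], grip_force=100)

```text
time: 2.15
tool_pos: [0.3962, -0.2914, 0.2153]
tcp_rot: [-3.136, -0.112, 0.007]
wrist_force: [0.2, -0.3, 0.5]
width: 0.648
grip_force: 0.0
```

Emit:
drive_tool([
  {"delta_pos":[0,0,0],"turn":0,"jaw":0.3},
  {"delta_pos":[0,0,0],"turn":0,"jaw":0.3},
  {"delta_pos":[0,0,0],"turn":0,"jaw":0.3},
], grip_force=100)

```text
time: 2.4
tool_pos: [0.3985, -0.293, 0.2201]
tcp_rot: [3.138, 0.11, 0.003]
wrist_force: [0.4, -1.0, 0.8]
width: 0.648
grip_force: 0.0
```

```bash
python3 - <<'E'
from workcell import bot
import cv2,pickle
s=bot.read_state();c=bot.read_camera("wrist");pickle.dump((s,c),open("w2.pkl","wb"))
print(s)
cv2.imwrite("pics/w2.png",c["pixels"][:,:,::-1])
E
```

```text
{'time': 2.4, 'q': array([-6.84369078e-01,  1.20081739e-01,  2.15045021e+00,  1.25281859e-06,
        8.68589399e-01,  8.16142013e-01]), 'joint_vel': array([ 0.0020073 , -0.01332177, -0.01114545,  0.00072748, -0.00320433,
        0.00188808]), 'joint_torque': array([-1.60188176e-02, -3.52147150e+01, -2.84919655e+01, -7.24798228e-04,
        6.00015116e-02, -9.04187065e-03]), 'tool_pos': array([ 0.39851199, -0.29301441,  0.22010097]), 'tcp_rot': array([3.13802469e+00, 1.10322554e-01, 2.91917753e-03]), 'wrist_force': array([ 0.38375163, -1.04657976,  0.78137147]), 'torque': array([-0.07929449,  0.00569703, -0.02640305]), 'grip_force': 0.0, 'width': 0.6483627896873748}
```

View pics/w2.png

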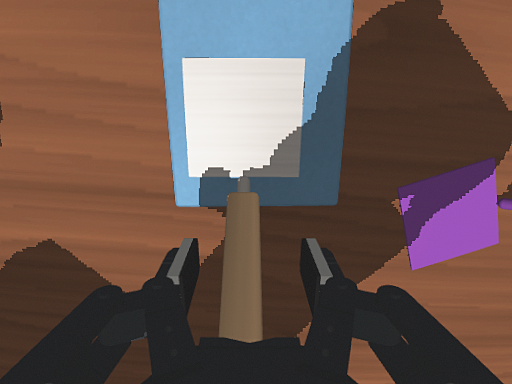

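The pads straddle the handle at (243,240), with their midpoint at (250,240), so the handle sits about 3 mm to the left. I'll correct that and close the gripper.

Emit:
drive_tool([
  {"delta_pos":[0,-3,0],"turn":0,"jaw":0.3},
  {"delta_pos":[0,0,0],"turn":0,"jaw":0.1},
  {"delta_pos":[0,0,0],"turn":0,"jaw":-0.2},
  {"delta_pos":[0,0,0],"turn":0,"jaw":-0.5},
  {"delta_pos":[0,0,0],"turn":0,"jaw":-0.8},
  {"delta_pos":[0,0,0],"turn":0,"jaw":-1},
  {"delta_pos":[0,0,0],"turn":0,"jaw":-1},
  {"delta_pos":[0,0,0],"turn":0,"jaw":-1},
], grip_force=100)

```text
time: 3.12
tool_pos: [0.3978, -0.2895, 0.2193]
tcp_rot: [3.139, 0.11, 0.001]
wrist_force: [-1.6, 1.0, 6.0]
width: 0.193
grip_force: 97.4
```

Emit:
drive_tool([
  {"delta_pos":[0,0,0],"turn":0,"jaw":-1},
  {"delta_pos":[0,0,0],"turn":0,"jaw":-1},
  {"delta_pos":[0,0,0],"turn":0,"jaw":-1},
  {"delta_pos":[0,0,0],"turn":0,"jaw":-1},
  {"delta_pos":[0,0,0],"turn":0,"jaw":-1},
], grip_force=100)

```text
time: 3.53
tool_pos: [0.3978, -0.2895, 0.2193]
tcp_rot: [3.139, 0.11, 0.001]
wrist_force: [-1.9, 0.9, 6.1]
width: 0.199
grip_force: 97.4
```

```bash
python3 - <<'E'
from workcell import bot
import pickle
s=bot.read_state();c=bot.read_camera("wrist");pickle.dump((s,c),open("w3.pkl","wb"))
print({k:s[k] for k in("tool_pos","tcp_rot","wrist_force","width","grip_force")})
E
```

```text
{'tool_pos': array([ 0.39779872, -0.28948338,  0.21930877]), 'tcp_rot': array([3.13939833e+00, 1.09691281e-01, 6.49634871e-04]), 'wrist_force': array([-1.91079928,  0.91369046,  6.07094465]), 'width': 0.1985774703694028, 'grip_force': 97.39883065223694}
```

Emit:
drive_tool([
  {"delta_pos":[0,0,-4],"turn":0,"jaw":-1},
  {"delta_pos":[0,0,-10],"turn":0,"jaw":-1},
  {"delta_pos":[0,0,-16],"turn":0,"jaw":-1},
  {"delta_pos":[0,0,-20],"turn":0,"jaw":-1},
  {"delta_pos":[0,0,-20],"turn":0,"jaw":-1},
  {"delta_pos":[0,0,-20],"turn":0,"jaw":-1},
  {"delta_pos":[0,0,-10],"turn":0,"jaw":-1},
  {"delta_pos":[0,0,0],"turn":0,"jaw":-1},
])

```text
time: 4.25
tool_pos: [0.3985, -0.2901, 0.3218]
tcp_rot: [3.136, 0.109, 0.007]
wrist_force: [0.2, 0.0, -1.0]
width: 0.196
grip_force: 97.5
```

Emit:
drive_tool([
  {"delta_pos":[0,-10,0],"turn":0,"jaw":-1},
  {"delta_pos":[2,-25,0],"turn":0,"jaw":-1},
  {"delta_pos":[2,-25,0],"turn":0,"jaw":-1},
  {"delta_pos":[2,-30,0],"turn":0,"jaw":-1},
  {"delta_pos":[2,-30,0],"turn":0,"jaw":-1},
  {"delta_pos":[2,-30,0],"turn":0,"jaw":-1},
  {"delta_pos":[2,-30,0],"turn":0,"jaw":-1},
  {"delta_pos":[2,-30,0],"turn":0,"jaw":-1},
])

```text
time: 4.92
tool_pos: [0.3953, -0.0768, 0.3166]
tcp_rot: [-3.138, -0.109, 0.006]
wrist_force: [0.5, 0.2, -1.2]
width: 0.198
grip_force: 97.7
```

Emit:
drive_tool([
  {"delta_pos":[2,-30,0],"turn":0,"jaw":-1},
  {"delta_pos":[0,-25,0],"turn":0,"jaw":-1},
  {"delta_pos":[0,-15,0],"turn":0,"jaw":-1},
  {"delta_pos":[0,0,0],"turn":0,"jaw":-1},
  {"delta_pos":[0,0,0],"turn":0,"jaw":-1},
  {"delta_pos":[0,0,0],"turn":0,"jaw":-1},
])

```text
time: 5.42
tool_pos: [0.3934, -0.0089, 0.3176]
tcp_rot: [3.14, 0.111, -0.003]
wrist_force: [0.2, -0.6, -1.7]
width: 0.196
grip_force: 97.8
```

```bash
python3 - <<'E'
from workcell import bot
import pickle,cv2
s=bot.read_state();c=bot.read_camera("wrist");pickle.dump((s,c),open("w4.pkl","wb"))
print({k:s[k] for k in("tool_pos","tcp_rot","wrist_force","width","grip_force")})
cv2.imwrite("pics/w4.png",cv2.resize(c["pixels"][:,:,::-1],(800,600),interpolation=cv2.INTER_CUBIC))
E
```

```text
{'tool_pos': array([ 0.39340733, -0.00892841,  0.31759906]), 'tcp_rot': array([ 3.13951651,  0.11052892, -0.00327343]), 'wrist_force': array([ 0.24064019, -0.64297544, -1.72209007]), 'width': 0.19605154479488107, 'grip_force': 97.82608151435852}
```

View pics/w4.png

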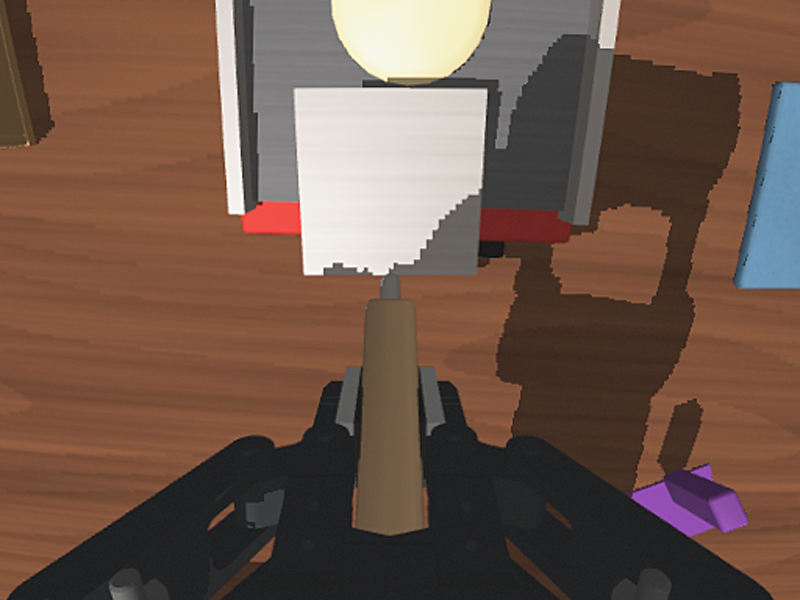

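The wrist view shows the held blade with corners (295,88), (487,88), (477,275) and (304,275). The plate's red front edge runs from (243,203) to (570,210), and the cracker is ahead of the blade.

```bash
python3 - <<'E'
from h import *;import pickle
s,c=pickle.load(open("w4.pkl","rb"));f=800/512
k,d=K(c);px=np.array([(295,88),(487,88),(477,275),(304,275)])/f
a=.035;ob=np.array([[a,a,.002],[a,-a,.002],[-a,-a,.002],[-a,a,.002]])
ok,r,t=cv2.solvePnP(ob,px,k,d,flags=cv2.SOLVEPNP_ITERATIVE)
M=np.eye(4);M[:3,:3]=cv2.Rodrigues(r)[0];M[:3,3]=t[:,0]
W=wfc(c,s)@M;print("turner world",W.round(4)); G=c["hand_eye"]@M;print("in tool",G.round(4));np.save("G.npy",G)
print((proj(c,W[:3,:3].dot(ob.T).T+W[:3,3],s)-px).round(2))
P=onz(c,np.array([(243,203),(570,210)])/f,.04,s);print(P,np.degrees(np.arctan2(*(P[0]-P[1])[1::-1]))*1)
D=pickle.load(open("d0.pkl","rb"))
A=cv2.resize(D["top"]["pixels"][118:228,232:312,::-1],(400,550),interpolation=cv2.INTER_CUBIC)
B=cv2.resize(D["scene"]["pixels"][172:285,202:334,::-1],(396,339),interpolation=cv2.INTER_CUBIC)
o=np.zeros((550,800,3),np.uint8);o[:,:400]=A;o[:339,400:796]=B;cv2.imwrite("pics/crop.png",o)
E
```

```text
turner world [[ 0.9971 -0.0696  0.0313  0.4607]
 [ 0.0695  0.9976  0.0051 -0.0054]
 [-0.0316 -0.0029  0.9995  0.1078]
 [ 0.      0.      0.      1.    ]]
in tool [[ 9.996e-01  7.000e-04  2.950e-02  6.780e-02]
 [ 8.000e-04 -1.000e+00 -2.800e-03  1.200e-03]
 [ 2.950e-02  2.800e-03 -9.996e-01  2.096e-01]
 [ 0.000e+00  0.000e+00  0.000e+00  1.000e+00]]
[[-0.12  0.01]
 [ 0.    0.14]
 [ 0.17 -0.03]
 [-0.04 -0.14]]
[[ 0.44108372  0.07311582  0.04      ]
 [ 0.44999106 -0.10480337  0.04      ]] 92.86606110278707
```

View pics/crop.png

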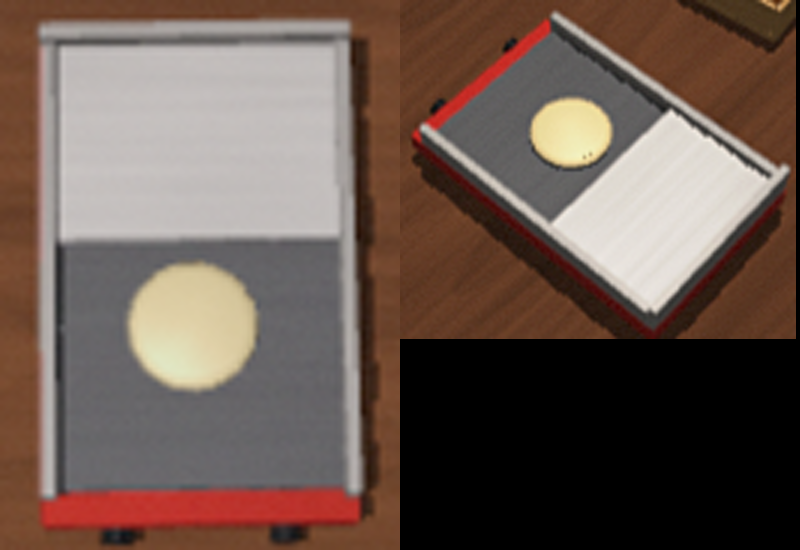

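The crop's top view shows the step from (58,242) to (340,238), the front edge at row 490 and the cracker centre at (192,326). In the scene part the step runs from (667,112) to (553,222) and the cracker is at (571,132).

```bash
python3 - <<'E'
from h import *;import pickle
from scipy.optimize import least_squares
D=pickle.load(open("d0.pkl","rb"));s,w=pickle.load(open("w4.pkl","rb"))
t=lambda p:np.array(p)/5+[232,118]-.4
q=lambda p:(np.array(p)-[400,0])/3+[202,172]-.33
def obs(p):
    x,y,th,h,Wd,t2,xs=p
    c_,s_=np.cos(th),np.sin(th)
    g=lambda X,Y,Z:[x+c_*X-s_*Y,y+s_*X+c_*Y,h+Z]
    r=[]
    def pt(c,o,P,st=None): r.extend(proj(c,[P],st)[0]-o)
    def ln(c,os,A,B,st=None):
        a,b=proj(c,[A,B],st);n=np.array([-(b-a)[1],(b-a)[0]]);n/=np.linalg.norm(n)
        for o in os:r.append((o-a)@n)
    for o,Y in((t((41,497)),Wd),(t((361,492)),-Wd)): pt(D["top"],o,g(xs,Y,.045))
    for o,Y in((t((40,25)),Wd),(t((350,22)),-Wd)): pt(D["top"],o,g(.12+t2,Y,.056))
    ln(D["top"],[t((62,242)),t((336,239))],g(0,.08,.036),g(0,-.08,.036))
    ln(D["scene"],[q((667,112)),q((553,222))],g(0,.08,.036),g(0,-.08,.036))
    pt(D["scene"],q((553,13)),g(xs,Wd,.045));pt(D["scene"],q((419,128)),g(xs,-Wd,.045))
    pt(D["scene"],q((788,170)),g(.12+t2,Wd,.056))
    ln(w,np.array([(250,203),(565,210)])/1.5625,g(-.15,.08,.03),g(-.15,-.08,.03),s)
    return np.array(r)
so=least_squares(obs,[.597,-.014,.05,.01,.095,.006,-.15],loss="soft_l1");print(so.x.round(4),so.fun.round(1))
# cracker triangulate
o1,v1=ray(D["top"],[t((192.5,326))]);o2,v2=ray(D["scene"],[q((571,132))])
A=np.c_[v1[0],-v2[0]];l=np.linalg.lstsq(A,o2-o1,rcond=None)[0];print("crk",(o1+v1[0]*l[0]).round(4),(o2+v2[0]*l[1]).round(4))
x,y,th,h=so.x[:4];C=onz(D["top"],[t((192.5,326))],h+.0345)[0];C2=onz(D["scene"],[q((571,132))],h+.0345)[0]
for c in(C,C2):
    dx=c[:2]-[x,y];print(c.round(4),"in toaster",np.cos(th)*dx[0]+np.sin(th)*dx[1],-np.sin(th)*dx[0]+np.cos(th)*dx[1])
E
```

```text
[ 0.5959 -0.012   0.0436  0.0125  0.0922  0.0082 -0.1535] [ 0.2  0.  -0.1 -0.  -0.4  0.1 -0.7 -0.2  0.   0.3 -0.5 -0.4 -0.   0.2
 -0.5  0.5 -0.1 -0.1  0.7 -0.5]
crk [ 0.5437 -0.0112  0.0476] [ 0.5449 -0.0096  0.0478]
[ 0.5438 -0.0112  0.047 ] in toaster -0.05192799072880803 0.003056973548660209
[ 0.5445 -0.0092  0.047 ] in toaster -0.05117317565451405 0.005077111717760974
```

Emit:
drive_tool([
  {"delta_pos":[0,0,0],"turn":0.027,"jaw":-1},
  {"delta_pos":[-6,3,0],"turn":0,"jaw":-1},
  {"delta_pos":[-5,4,10],"turn":0,"jaw":-1},
  {"delta_pos":[0,0,16],"turn":0,"jaw":-1},
  {"delta_pos":[0,0,16],"turn":0,"jaw":-1},
  {"delta_pos":[0,0,10],"turn":0,"jaw":-1},
  {"delta_pos":[0,0,4],"turn":0,"jaw":-1},
  {"delta_pos":[0,0,0],"turn":0,"jaw":-1},
])

```text
time: 6.13
tool_pos: [0.3823, -0.0167, 0.2612]
tcp_rot: [-3.141, -0.066, 0.005]
wrist_force: [0.3, 0.8, -1.6]
width: 0.2
grip_force: 97.8
```

Emit:
drive_tool([
  {"delta_pos":[0,0,1],"turn":0,"jaw":-1},
  {"delta_pos":[0,0,1],"turn":0,"jaw":-1},
  {"delta_pos":[0,0,1],"turn":0,"jaw":-1},
  {"delta_pos":[0,0,0],"turn":0,"jaw":-1},
  {"delta_pos":[0,0,0],"turn":0,"jaw":-1},
])

```text
time: 6.55
tool_pos: [0.3836, -0.0163, 0.2601]
tcp_rot: [3.141, 0.068, 0.001]
wrist_force: [-0.6, 0.1, -1.3]
width: 0.197
grip_force: 97.8
```

Emit:
drive_tool([
  {"delta_pos":[0,0,1],"turn":0,"jaw":-1},
  {"delta_pos":[0,0,1],"turn":0,"jaw":-1},
  {"delta_pos":[0,0,1],"turn":0,"jaw":-1},
  {"delta_pos":[0,0,0],"turn":0,"jaw":-1},
])

```text
time: 6.88
tool_pos: [0.3832, -0.0163, 0.2564]
tcp_rot: [-3.141, -0.067, 0.001]
wrist_force: [0.3, 0.6, -2.0]
width: 0.195
grip_force: 97.8
```

Emit:
drive_tool([
  {"delta_pos":[0,0,0.5],"turn":0,"jaw":-1},
  {"delta_pos":[0,0,0.5],"turn":0,"jaw":-1},
  {"delta_pos":[0,0,0],"turn":0,"jaw":-1},
  {"delta_pos":[0,0,0],"turn":0,"jaw":-1},
])

```text
time: 7.22
tool_pos: [0.3833, -0.0163, 0.2556]
tcp_rot: [-3.141, -0.067, 0.0]
wrist_force: [0.4, -1.0, -1.4]
width: 0.197
grip_force: 97.8
```

Emit:
drive_tool([
  {"delta_pos":[0,0,0.5],"turn":0,"jaw":-1},
  {"delta_pos":[0,0,0.5],"turn":0,"jaw":-1},
  {"delta_pos":[0,0,0],"turn":0,"jaw":-1},
  {"delta_pos":[0,0,0],"turn":0,"jaw":-1},
])

```text
time: 7.55
tool_pos: [0.3833, -0.0163, 0.2546]
tcp_rot: [-3.141, -0.067, 0.0]
wrist_force: [0.2, -0.3, -0.6]
width: 0.201
grip_force: 97.8
```

Emit:
drive_tool([
  {"delta_pos":[0,0,0.5],"turn":0,"jaw":-1},
  {"delta_pos":[0,0,0],"turn":0,"jaw":-1},
  {"delta_pos":[0,0,0],"turn":0,"jaw":-1},
])

```text
time: 7.8
tool_pos: [0.3833, -0.0163, 0.2541]
tcp_rot: [-3.141, -0.067, 0.0]
wrist_force: [0.3, 0.8, -0.9]
width: 0.2
grip_force: 97.8
```

Emit:
drive_tool([
  {"delta_pos":[0,0,0.5],"turn":0,"jaw":-1},
  {"delta_pos":[0,0,0],"turn":0,"jaw":-1},
  {"delta_pos":[0,0,0],"turn":0,"jaw":-1},
])

```text
time: 8.05
tool_pos: [0.3833, -0.0163, 0.2537]
tcp_rot: [-3.141, -0.067, 0.0]
wrist_force: [-1.3, -0.6, -0.9]
width: 0.194
grip_force: 97.8
```

Emit:
drive_tool([
  {"delta_pos":[0,0,0.5],"turn":0,"jaw":-1},
  {"delta_pos":[0,0,0],"turn":0,"jaw":-1},
  {"delta_pos":[0,0,0],"turn":0,"jaw":-1},
])

```text
time: 8.3
tool_pos: [0.3833, -0.0163, 0.2531]
tcp_rot: [-3.141, -0.067, 0.0]
wrist_force: [0.2, 0.7, -1.6]
width: 0.194
grip_force: 97.8
```

Emit:
drive_tool([
  {"delta_pos":[0,0,0.5],"turn":0,"jaw":-1},
  {"delta_pos":[0,0,0],"turn":0,"jaw":-1},
  {"delta_pos":[0,0,0],"turn":0,"jaw":-1},
])

```text
time: 8.55
tool_pos: [0.3833, -0.0164, 0.2526]
tcp_rot: [-3.141, -0.067, 0.0]
wrist_force: [0.7, 0.6, -1.7]
width: 0.196
grip_force: 97.8
```

```bash
python3 - <<'E'
from workcell import bot
s=bot.read_state();print(s["tool_pos"],s["wrist_force"],s["torque"],s["time"])
E
```

```text
[ 0.38331296 -0.0163597   0.25264825] [ 0.72086665  0.64168511 -1.6631231 ] [-0.01011284  0.04533536  0.01489008] 8.55
```

Emit:
drive_tool([
  {"delta_pos":[0,0,0.5],"turn":0,"jaw":-1},
  {"delta_pos":[0,0,0],"turn":0,"jaw":-1},
  {"delta_pos":[0,0,0],"turn":0,"jaw":-1},
])

```text
time: 8.8
tool_pos: [0.3833, -0.0164, 0.2521]
tcp_rot: [-3.141, -0.067, 0.0]
wrist_force: [-0.2, 0.4, -2.4]
width: 0.198
grip_force: 97.8
```

Emit:
drive_tool([
  {"delta_pos":[0,0,0.5],"turn":0,"jaw":-1},
  {"delta_pos":[0,0,0],"turn":0,"jaw":-1},
  {"delta_pos":[0,0,0],"turn":0,"jaw":-1},
])

```text
time: 9.05
tool_pos: [0.3833, -0.0163, 0.2517]
tcp_rot: [-3.141, -0.067, 0.0]
wrist_force: [0.3, 0.1, -0.9]
width: 0.197
grip_force: 97.8
```

Emit:
drive_tool([
  {"delta_pos":[0,0,0.5],"turn":0,"jaw":-1},
  {"delta_pos":[0,0,0],"turn":0,"jaw":-1},
  {"delta_pos":[0,0,0],"turn":0,"jaw":-1},
])

```text
time: 9.3
tool_pos: [0.3833, -0.0164, 0.2512]
tcp_rot: [-3.141, -0.067, 0.0]
wrist_force: [0.2, -0.4, -1.2]
width: 0.197
grip_force: 97.8
```

```bash
python3 - <<'E'
from workcell import bot
s=bot.read_state();print(s["tool_pos"],s["wrist_force"],s["torque"],s["time"])
E
```

```text
[ 0.38331004 -0.01635039  0.25115018] [ 0.17954743 -0.38045883 -1.1950706 ] [ 0.01372611  0.08277614 -0.02570975] 9.3
```

Emit:
drive_tool([
  {"delta_pos":[0,0,0.5],"turn":0,"jaw":-1},
  {"delta_pos":[0,0,0],"turn":0,"jaw":-1},
  {"delta_pos":[0,0,0],"turn":0,"jaw":-1},
])

```text
time: 9.55
tool_pos: [0.3833, -0.0164, 0.2506]
tcp_rot: [-3.141, -0.067, 0.0]
wrist_force: [-1.0, 0.3, -0.6]
width: 0.198
grip_force: 97.8
```

Emit:
drive_tool([
  {"delta_pos":[0,0,0.5],"turn":0,"jaw":-1},
  {"delta_pos":[0,0,0],"turn":0,"jaw":-1},
  {"delta_pos":[0,0,0],"turn":0,"jaw":-1},
])

```text
time: 9.8
tool_pos: [0.3833, -0.0164, 0.2501]
tcp_rot: [-3.141, -0.067, 0.0]
wrist_force: [1.1, 0.6, -1.8]
width: 0.196
grip_force: 97.8
```

```bash
python3 - <<'E'
from workcell import bot
import pickle,cv2
s=bot.read_state();print(s["tool_pos"],s["wrist_force"],s["torque"],s["time"])
c=bot.read_camera("wrist");pickle.dump((s,c),open("w5.pkl","wb"))
cv2.imwrite("pics/w5.png",cv2.resize(c["pixels"][:,:,::-1],(800,600),interpolation=cv2.INTER_CUBIC))
E
```

```text
[ 0.38330763 -0.01635314  0.25014388] [ 1.14253464  0.6235194  -1.81877636] [-0.01417645  0.04426864 -0.05734766] 9.8
```

View pics/w5.png

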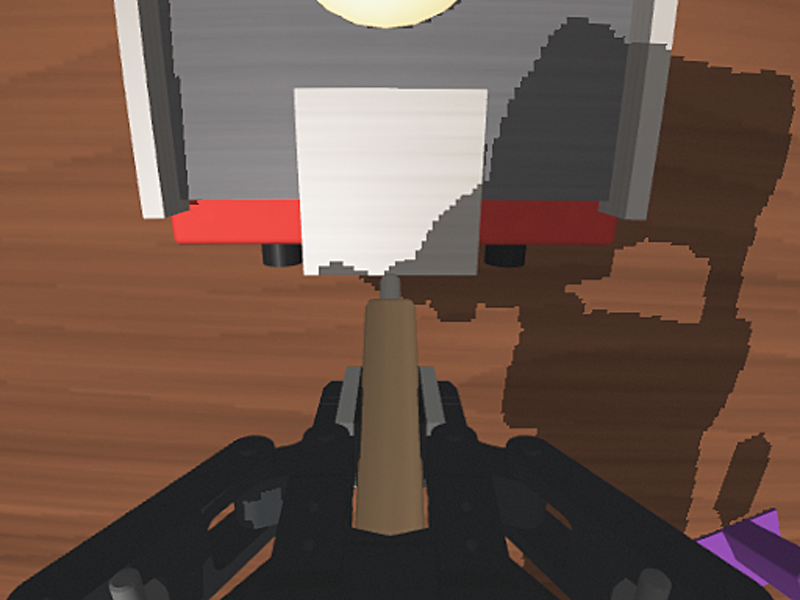

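The blade is just short of touching the plate: its front edge is at (390,88), and the plate front at row 200 appears farther away. I'll keep descending gently.

Emit:
drive_tool([
  {"delta_pos":[0,0,0.5],"turn":0,"jaw":-1},
  {"delta_pos":[0,0,0],"turn":0,"jaw":-1},
  {"delta_pos":[0,0,0],"turn":0,"jaw":-1},
])

```text
time: 10.1
tool_pos: [0.3833, -0.0164, 0.2496]
tcp_rot: [-3.141, -0.067, 0.0]
wrist_force: [0.2, -0.6, -1.6]
width: 0.196
grip_force: 97.8
```

Emit:
drive_tool([
  {"delta_pos":[0,0,0.5],"turn":0,"jaw":-1},
  {"delta_pos":[0,0,0],"turn":0,"jaw":-1},
  {"delta_pos":[0,0,0],"turn":0,"jaw":-1},
])

```text
time: 10.35
tool_pos: [0.3834, -0.0163, 0.2492]
tcp_rot: [-3.141, -0.067, -0.0]
wrist_force: [-0.1, -0.3, -1.3]
width: 0.196
grip_force: 97.8
```

```bash
python3 - <<'E'
from workcell import bot
s=bot.read_state();print(s["tool_pos"],s["wrist_force"],s["torque"],s["time"])
E
```

```text
[ 0.3833954  -0.01634416  0.2492165 ] [-0.11318077 -0.27395282 -1.348452  ] [-0.03114048  0.08305781  0.04456926] 10.35
```

Emit:
drive_tool([
  {"delta_pos":[0,0,0.5],"turn":0,"jaw":-1},
  {"delta_pos":[0,0,0],"turn":0,"jaw":-1},
  {"delta_pos":[0,0,0],"turn":0,"jaw":-1},
])

```text
time: 10.6
tool_pos: [0.3834, -0.0164, 0.249]
tcp_rot: [3.141, 0.067, -0.0]
wrist_force: [-2.4, -0.0, 3.7]
width: 0.2
grip_force: 98.6
```

Emit:
drive_tool([
  {"delta_pos":[0,0,0.5],"turn":0,"jaw":-1},
  {"delta_pos":[0,0,0],"turn":0,"jaw":-1},
  {"delta_pos":[0,0,0],"turn":0,"jaw":-1},
])

```text
time: 10.85
tool_pos: [0.3833, -0.0164, 0.2489]
tcp_rot: [-3.141, -0.067, 0.001]
wrist_force: [-5.0, -0.2, 8.9]
width: 0.193
grip_force: 99.3
```

```bash
python3 - <<'E'
from workcell import bot
s=bot.read_state();print(s["tool_pos"],s["wrist_force"],s["torque"],s["time"])
E
```

```text
[ 0.38334629 -0.01636659  0.24889166] [-5.01708436 -0.21474157  8.89315781] [ 0.07172268  0.50661442 -0.03939542] 10.85
```

Emit:
drive_tool([
  {"delta_pos":[0,0,-0.7],"turn":0,"jaw":-1},
  {"delta_pos":[0,0,0],"turn":0,"jaw":-1},
  {"delta_pos":[0,0,0],"turn":0,"jaw":-1},
])

```text
time: 11.1
tool_pos: [0.3835, -0.0164, 0.249]
tcp_rot: [3.141, 0.067, 0.001]
wrist_force: [-1.1, -0.3, 2.3]
width: 0.201
grip_force: 98.3
```

Emit:
drive_tool([
  {"delta_pos":[1,0,0],"turn":0,"jaw":-1},
  {"delta_pos":[1,0,0],"turn":0,"jaw":-1},
  {"delta_pos":[1.5,0,0],"turn":0,"jaw":-1},
  {"delta_pos":[1.5,0,0],"turn":0,"jaw":-1},
])

```text
time: 11.43
tool_pos: [0.3879, -0.0162, 0.2491]
tcp_rot: [3.141, 0.067, -0.003]
wrist_force: [-4.9, -1.0, 7.5]
width: 0.198
grip_force: 99.2
```

```bash
python3 - <<'E'
from workcell import bot
s=bot.read_state();print(s["tool_pos"],s["wrist_force"],s["torque"],s["time"])
E
```

```text
[ 0.38791321 -0.01618373  0.24906582] [-4.91361486 -1.00876912  7.52231587] [-0.06497259  0.67213445 -0.02242982] 11.4333
```

Emit:
drive_tool([
  {"delta_pos":[0,0,-0.4],"turn":0,"jaw":-1},
  {"delta_pos":[0,0,0],"turn":0,"jaw":-1},
  {"delta_pos":[0,0,0],"turn":0,"jaw":-1},
])

```text
time: 11.68
tool_pos: [0.3884, -0.0161, 0.2491]
tcp_rot: [-3.141, -0.067, -0.0]
wrist_force: [-0.2, -0.2, 0.6]
width: 0.2
grip_force: 98.2
```

Emit:
drive_tool([
  {"delta_pos":[1,0,-0.2],"turn":0,"jaw":-1},
  {"delta_pos":[1,0,0],"turn":0,"jaw":-1},
  {"delta_pos":[1,0,0],"turn":0,"jaw":-1},
])

```text
time: 11.93
tool_pos: [0.3913, -0.016, 0.2493]
tcp_rot: [-3.141, -0.067, 0.0]
wrist_force: [-0.0, 0.2, -1.0]
width: 0.197
grip_force: 98.2
```

Emit:
drive_tool([
  {"delta_pos":[1,0,0.1],"turn":0,"jaw":-1},
  {"delta_pos":[1,0,0],"turn":0,"jaw":-1},
  {"delta_pos":[1,0,0],"turn":0,"jaw":-1},
  {"delta_pos":[1,0,0],"turn":0,"jaw":-1},
  {"delta_pos":[1,0,0],"turn":0,"jaw":-1},
  {"delta_pos":[1,0,0],"turn":0,"jaw":-1},
])

```text
time: 12.43
tool_pos: [0.3974, -0.0158, 0.2494]
tcp_rot: [3.141, 0.067, 0.0]
wrist_force: [-0.2, 0.5, -1.8]
width: 0.2
grip_force: 98.2
```

```bash
python3 - <<'E'
from workcell import bot
s=bot.read_state();print(s["tool_pos"],s["wrist_force"],s["torque"],s["time"])
E
```

```text
[ 0.39743955 -0.0157545   0.2493806 ] [-0.20684202  0.51291081 -1.75569038] [0.00498896 0.01977261 0.03991845] 12.4333
```

Emit:
drive_tool([
  {"delta_pos":[1.5,0,0.2],"turn":0,"jaw":-1},
  {"delta_pos":[1.5,0,0],"turn":0,"jaw":-1},
  {"delta_pos":[1.5,0,0],"turn":0,"jaw":-1},
  {"delta_pos":[1.5,0,0],"turn":0,"jaw":-1},
  {"delta_pos":[1.5,0,0],"turn":0,"jaw":-1},
  {"delta_pos":[1.5,0,0],"turn":0,"jaw":-1},
  {"delta_pos":[0,0,0],"turn":0,"jaw":-1},
  {"delta_pos":[0,0,0],"turn":0,"jaw":-1},
])

```text
time: 13.1
tool_pos: [0.4064, -0.0154, 0.2492]
tcp_rot: [3.141, 0.067, -0.0]
wrist_force: [-1.0, 0.7, -1.1]
width: 0.196
grip_force: 98.2
```

```bash
python3 - <<'E'
from workcell import bot
s=bot.read_state();print(s["tool_pos"],s["wrist_force"],s["torque"],s["time"])
E
```

```text
[ 0.40642315 -0.01537197  0.24917817] [-0.99907614  0.70764399 -1.06033546] [-2.15281060e-02  3.67930822e-02  3.15274323e-05] 13.1
```

Emit:
drive_tool([
  {"delta_pos":[1.5,0,0.1],"turn":0,"jaw":-1},
  {"delta_pos":[1.5,0,0],"turn":0,"jaw":-1},
  {"delta_pos":[1.5,0,0],"turn":0,"jaw":-1},
  {"delta_pos":[1.5,0,0],"turn":0,"jaw":-1},
  {"delta_pos":[1.5,0,0],"turn":0,"jaw":-1},
  {"delta_pos":[1.5,0,0],"turn":0,"jaw":-1},
  {"delta_pos":[0,0,0],"turn":0,"jaw":-1},
  {"delta_pos":[0,0,0],"turn":0,"jaw":-1},
])

```text
time: 13.77
tool_pos: [0.4156, -0.015, 0.2491]
tcp_rot: [3.141, 0.067, 0.001]
wrist_force: [0.6, 0.2, -0.5]
width: 0.194
grip_force: 98.3
```

Emit:
drive_tool([
  {"delta_pos":[1.5,0,0],"turn":0,"jaw":-1},
  {"delta_pos":[1.5,0,0],"turn":0,"jaw":-1},
  {"delta_pos":[1.5,0,0],"turn":0,"jaw":-1},
  {"delta_pos":[1.5,0,0],"turn":0,"jaw":-1},
  {"delta_pos":[0,0,0],"turn":0,"jaw":-1},
  {"delta_pos":[0,0,0],"turn":0,"jaw":-1},
])

```text
time: 14.27
tool_pos: [0.4216, -0.0147, 0.2491]
tcp_rot: [3.141, 0.067, 0.001]
wrist_force: [0.1, -0.2, -0.4]
width: 0.199
grip_force: 98.3
```

```bash
python3 - <<'E'
from workcell import bot
import pickle,cv2
s=bot.read_state();print(s["tool_pos"],s["wrist_force"],s["torque"],s["time"])
c=bot.read_camera("wrist");pickle.dump((s,c),open("w6.pkl","wb"));c2=bot.read_camera("scene")
o=np=__import__("numpy").zeros((600,800,3),"uint8")
o[:384,:512]=c["pixels"][:,:,::-1];o[384:584,:300]=cv2.resize(c2["pixels"][180:280,190:340,::-1],(300,200));cv2.imwrite("pics/w6.png",o)
E
```

```text
[ 0.42162371 -0.01473282  0.24911203] [ 0.08139619 -0.18338871 -0.39256993] [-0.04600566 -0.01201272 -0.0220259 ] 14.2667
```

View pics/w6.png

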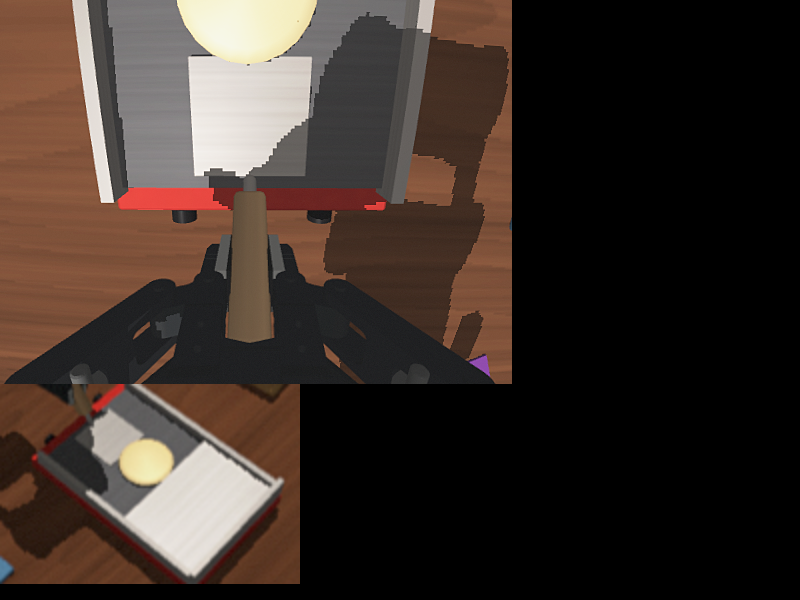

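The cracker's rear rim at (247,64) overlaps the blade's front edge at row 57 by about 4 mm, and the scene view shows the cracker close to the step. I'll continue the slide.

Emit:
drive_tool([
  {"delta_pos":[1,0,0],"turn":0,"jaw":-1},
  {"delta_pos":[1,0,0],"turn":0,"jaw":-1},
  {"delta_pos":[1,0,0],"turn":0,"jaw":-1},
  {"delta_pos":[1,0,0],"turn":0,"jaw":-1},
  {"delta_pos":[0,0,0],"turn":0,"jaw":-1},
])

```text
time: 14.78
tool_pos: [0.4256, -0.0146, 0.2491]
tcp_rot: [3.141, 0.067, 0.001]
wrist_force: [-0.5, -0.1, 0.9]
width: 0.194
grip_force: 98.3
```

Emit:
drive_tool([
  {"delta_pos":[1,0,0],"turn":0,"jaw":-1},
  {"delta_pos":[1,0,0],"turn":0,"jaw":-1},
  {"delta_pos":[1,0,0],"turn":0,"jaw":-1},
  {"delta_pos":[1,0,0],"turn":0,"jaw":-1},
  {"delta_pos":[0,0,0],"turn":0,"jaw":-1},
])

```text
time: 15.2
tool_pos: [0.4296, -0.0144, 0.2491]
tcp_rot: [-3.141, -0.067, -0.001]
wrist_force: [-1.2, -0.5, 1.9]
width: 0.198
grip_force: 98.4
```

```bash
python3 - <<'E'
from workcell import bot
s=bot.read_state();print(s["tool_pos"],s["wrist_force"],s["torque"],s["time"])
E
```

```text
[ 0.42959056 -0.01436725  0.24912621] [-1.1889332  -0.54305868  1.92238823] [ 0.00028144  0.25438139 -0.00028987] 15.2
```

Emit:
drive_tool([
  {"delta_pos":[1,0,-0.1],"turn":0,"jaw":-1},
  {"delta_pos":[1,0,0],"turn":0,"jaw":-1},
  {"delta_pos":[1,0,0],"turn":0,"jaw":-1},
  {"delta_pos":[1,0,0],"turn":0,"jaw":-1},
  {"delta_pos":[0,0,0],"turn":0,"jaw":-1},
])

```text
time: 15.62
tool_pos: [0.4336, -0.0142, 0.2491]
tcp_rot: [-3.141, -0.067, -0.001]
wrist_force: [-0.9, 0.1, 0.6]
width: 0.197
grip_force: 98.3
```

Emit:
drive_tool([
  {"delta_pos":[1,0,-0.1],"turn":0,"jaw":-1},
  {"delta_pos":[1,0,0],"turn":0,"jaw":-1},
  {"delta_pos":[1,0,0],"turn":0,"jaw":-1},
  {"delta_pos":[1,0,0],"turn":0,"jaw":-1},
  {"delta_pos":[0,0,0],"turn":0,"jaw":-1},
])

```text
time: 16.03
tool_pos: [0.4375, -0.014, 0.2492]
tcp_rot: [-3.141, -0.067, -0.001]
wrist_force: [0.2, 0.4, -1.5]
width: 0.197
grip_force: 98.2
```

```bash
python3 - <<'E'
from workcell import bot
s=bot.read_state();print(s["tool_pos"],s["wrist_force"],s["torque"],s["time"])
E
```

```text
[ 0.43753554 -0.01404116  0.24922471] [ 0.15849965  0.35560883 -1.4516193 ] [ 0.00962499  0.0369063  -0.01642396] 16.0333
```

Emit:
drive_tool([
  {"delta_pos":[1,0,0.2],"turn":0,"jaw":-1},
  {"delta_pos":[0,0,0.1],"turn":0,"jaw":-1},
  {"delta_pos":[0,0,0],"turn":0,"jaw":-1},
  {"delta_pos":[0,0,0],"turn":0,"jaw":-1},
  {"delta_pos":[0,0,0],"turn":0,"jaw":-1},
])

```text
time: 16.45
tool_pos: [0.4383, -0.014, 0.2491]
tcp_rot: [3.141, 0.067, 0.0]
wrist_force: [-2.2, -0.3, 2.0]
width: 0.202
grip_force: 98.5
```

```bash
python3 - <<'E'
from workcell import bot
import pickle,cv2,numpy as np
s=bot.read_state();print(s["tool_pos"],s["wrist_force"],s["torque"],s["time"])
c=bot.read_camera("wrist");c2=bot.read_camera("scene");c3=bot.read_camera("top");pickle.dump((s,c,c2,c3),open("w7.pkl","wb"))
o=np.zeros((600,800,3),"uint8")
o[:384,:512]=c["pixels"][:,:,::-1];o[384:584,:300]=cv2.resize(c2["pixels"][180:280,190:340,::-1],(300,200));
o[:550,520:800]=cv2.resize(c3["pixels"][118:228,238:308,::-1],(280,550))[:, :280];cv2.imwrite("pics/w7.png",o)
E
```

```text
[ 0.43831467 -0.01401025  0.2491101 ] [-2.24776478 -0.25776276  1.97853098] [-0.00550327  0.24530127 -0.03841603] 16.45
```

View pics/w7.png

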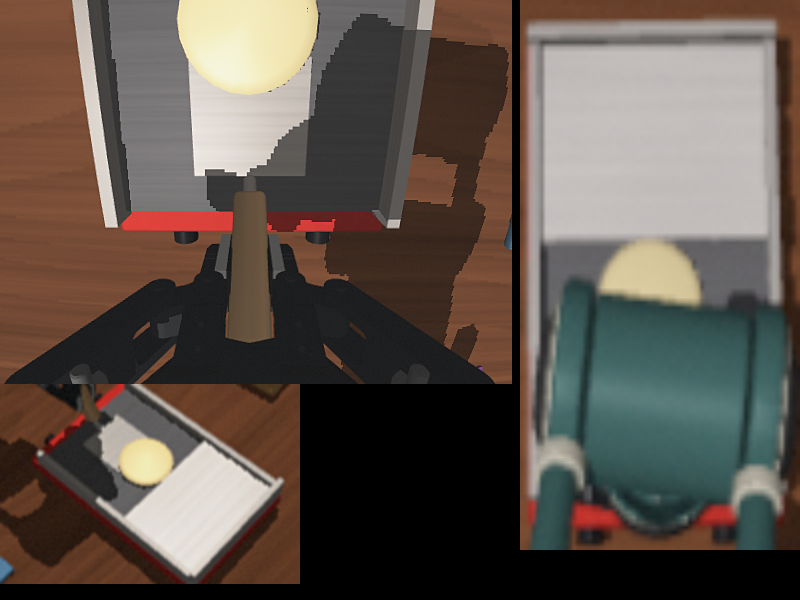

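The cracker is bearing against the step (top-view rim at row 240), and the blade front is about 21 mm under its rear rim (wrist rows 57 to 94), with a light contact of about 3.5 N. Next I'll lift along the arc.

Emit:
drive_tool([
  {"delta_pos":[0,0,-0.8],"turn":0,"jaw":-1},
  {"delta_pos":[0.2,0,-2.5],"turn":0,"jaw":-1},
  {"delta_pos":[0.2,0,-3],"turn":0,"jaw":-1},
  {"delta_pos":[0.2,0,-3],"turn":0,"jaw":-1},
  {"delta_pos":[0.2,0,-3],"turn":0,"jaw":-1},
  {"delta_pos":[1,0,-3],"turn":0,"jaw":-1},
  {"delta_pos":[1,0,-3],"turn":0,"jaw":-1},
  {"delta_pos":[1,0,-3],"turn":0,"jaw":-1},
])

```text
time: 17.27
tool_pos: [0.4423, -0.0138, 0.2707]
tcp_rot: [3.141, 0.067, 0.001]
wrist_force: [0.0, -0.7, -1.7]
width: 0.2
grip_force: 98.2
```

Emit:
drive_tool([
  {"delta_pos":[1.3,0,-3],"turn":0,"jaw":-1},
  {"delta_pos":[1.8,0,-3],"turn":0,"jaw":-1},
  {"delta_pos":[1.8,0,-3],"turn":0,"jaw":-1},
  {"delta_pos":[1.8,0,-3],"turn":0,"jaw":-1},
  {"delta_pos":[1.8,0,-3],"turn":0,"jaw":-1},
  {"delta_pos":[2.4,0,-2.4],"turn":0,"jaw":-1},
  {"delta_pos":[0,0,0],"turn":0,"jaw":-1},
  {"delta_pos":[0,0,0],"turn":0,"jaw":-1},
])

```text
time: 17.93
tool_pos: [0.4532, -0.0134, 0.2879]
tcp_rot: [3.141, 0.067, 0.0]
wrist_force: [-0.3, -0.7, -2.5]
width: 0.195
grip_force: 98.2
```

```bash
cat > seg.py <<'E'
from workcell import bot
import cv2,numpy as np,pickle,sys
s=bot.read_state();print(s["tool_pos"],s["wrist_force"],s["torque"],s["time"])
for n in("scene","top","wrist"):
    c=bot.read_camera(n);pickle.dump((s,c),open(f"{sys.argv[1]}_{n}.pkl","wb"))
    h=cv2.cvtColor(c["pixels"],cv2.COLOR_RGB2HSV);m=cv2.inRange(h,(15,40,60),(34,200,255))
    if n=="scene":m[:170]=0;m[290:]=0;m[:,:190]=0;m[:,345:]=0
    if n=="top":m[:110]=0;m[235:]=0;m[:,:235]=0;m[:,310:]=0
    k,l,st,ce=cv2.connectedComponentsWithStats(m)
    print(n,[(st[i].tolist(),ce[i].round(0).tolist()) for i in range(1,k) if st[i][4]>60])
E
python3 seg.py f1
```

```text
[ 0.45319617 -0.01337527  0.28787219] [-0.34712233 -0.71319924 -2.50014485] [-0.03071344  0.07241605  0.00217203] 17.9333
scene [([298, 170, 42, 15, 317], [321.0, 175.0]), ([234, 174, 10, 20, 107], [237.0, 185.0]), ([255, 202, 23, 29, 516], [266.0, 216.0])]
top []
wrist [([183, 0, 130, 71, 7318], [248.0, 34.0]), ([0, 146, 6, 21, 75], [2.0, 158.0]), ([228, 191, 43, 152, 5217], [249.0, 270.0])]
```

Emit:
drive_tool([
  {"delta_pos":[2.4,0,-2.4],"turn":0,"jaw":-1},
  {"delta_pos":[2.4,0,-2.4],"turn":0,"jaw":-1},
  {"delta_pos":[2.4,0,-2.4],"turn":0,"jaw":-1},
  {"delta_pos":[2.9,0,-1.6],"turn":0,"jaw":-1},
  {"delta_pos":[2.9,0,-1.6],"turn":0,"jaw":-1},
  {"delta_pos":[2.9,0,-1.6],"turn":0,"jaw":-1},
  {"delta_pos":[0,0,0],"turn":0,"jaw":-1},
  {"delta_pos":[0,0,0],"turn":0,"jaw":-1},
])

```text
time: 18.75
tool_pos: [0.4691, -0.0127, 0.2999]
tcp_rot: [3.141, 0.067, 0.0]
wrist_force: [-0.1, -0.9, -1.2]
width: 0.196
grip_force: 98.2
```

```bash
python3 seg.py f2; python3 - <<'E'
from h import *;import pickle
s,c=pickle.load(open("f2_scene.pkl","rb"));th=.0436
a=np.linspace(0,2*np.pi,60)
for deg in(45,60,70,80,90):
    t=np.radians(deg);px=-1-3*(deg>65)
    X=px/1e3+.038*np.cos(t)*(np.cos(a)-1);Z=.030+.038*np.sin(t)*(1-np.cos(a));Y=.004+.038*np.sin(a)
    P=np.c_[.596+np.cos(th)*X-np.sin(th)*Y,-.012+np.sin(th)*X+np.cos(th)*Y,.009+Z]
    u=proj(c,P);print(deg,u.min(0).round(),np.ptp(u,axis=0).round(),u.mean(0).round())
E
```

```text
[ 0.46913548 -0.01269734  0.29985937] [-0.10629407 -0.93895175 -1.17990773] [ 0.05260692  0.096142   -0.01191018] 18.75
scene [([298, 170, 41, 16, 324], [320.0, 175.0]), ([238, 174, 10, 20, 107], [241.0, 185.0]), ([259, 204, 21, 27, 389], [269.0, 217.0])]
top []
wrist [([185, 26, 127, 30, 2981], [248.0, 41.0]), ([0, 117, 19, 67, 663], [6.0, 159.0]), ([228, 191, 43, 152, 5233], [249.0, 270.0])]
45 [253. 203.] [24. 28.] [265. 217.]
60 [256. 203.] [21. 28.] [267. 217.]
70 [258. 204.] [20. 27.] [268. 217.]
80 [260. 206.] [19. 25.] [270. 218.]
90 [262. 208.] [19. 24.] [271. 220.]
```

Emit:
drive_tool([
  {"delta_pos":[3,0,-1.4],"turn":0,"jaw":-1},
  {"delta_pos":[3,0,-1],"turn":0,"jaw":-1},
  {"delta_pos":[3,0,-1],"turn":0,"jaw":-1},
  {"delta_pos":[3,0,-0.6],"turn":0,"jaw":-1},
  {"delta_pos":[3,0,0],"turn":0,"jaw":-1},
  {"delta_pos":[4,0,0],"turn":0,"jaw":-1},
  {"delta_pos":[4,0,0],"turn":0,"jaw":-1},
  {"delta_pos":[4,0,0],"turn":0,"jaw":-1},
])

```text
time: 19.57
tool_pos: [0.4963, -0.0115, 0.3036]
tcp_rot: [-3.141, -0.067, -0.0]
wrist_force: [-0.9, -0.9, -0.7]
width: 0.196
grip_force: 98.2
```

Emit:
drive_tool([
  {"delta_pos":[5,0,0],"turn":0,"jaw":-1},
  {"delta_pos":[6,0,1],"turn":0,"jaw":-1},
  {"delta_pos":[6,0,2],"turn":0,"jaw":-1},
  {"delta_pos":[6,0,2],"turn":0,"jaw":-1},
  {"delta_pos":[5,0,2],"turn":0,"jaw":-1},
  {"delta_pos":[0,0,0],"turn":0,"jaw":-1},
  {"delta_pos":[0,0,0],"turn":0,"jaw":-1},
  {"delta_pos":[0,0,0],"turn":0,"jaw":-1},
])

```text
time: 20.23
tool_pos: [0.5237, -0.0103, 0.2964]
tcp_rot: [-3.141, -0.067, 0.001]
wrist_force: [0.2, 0.7, -0.9]
width: 0.197
grip_force: 98.2
```

```bash
python3 seg.py f3; python3 - <<'E'
from h import *;import pickle
s,c=pickle.load(open("f3_scene.pkl","rb"));th=.0436
a=np.linspace(0,2*np.pi,60)
for x in(-.01,.0,.01,.02,.03,.04,.05):
    X=x+.038*np.cos(a);Y=.004+.038*np.sin(a);Z=.0405+0*a
    P=np.c_[.596+np.cos(th)*X-np.sin(th)*Y,-.012+np.sin(th)*X+np.cos(th)*Y,.009+Z]
    u=proj(c,P);print(x,u.min(0).round(),np.ptp(u,axis=0).round(),u.mean(0).round())
E
```

```text
[ 0.52365437 -0.01032477  0.29642068] [ 0.22975585  0.73657053 -0.89046486] [ 0.01808296  0.06120683 -0.00191919] 20.2333
scene [([298, 170, 41, 16, 322], [321.0, 175.0]), ([253, 186, 10, 20, 106], [257.0, 197.0])]
top []
wrist [([0, 142, 30, 104, 1606], [10.0, 204.0]), ([228, 191, 43, 152, 5218], [249.0, 270.0])]
-0.01 [256. 212.] [28. 24.] [270. 224.]
0.0 [258. 214.] [28. 24.] [273. 226.]
0.01 [261. 216.] [28. 24.] [275. 228.]
0.02 [264. 218.] [28. 24.] [278. 230.]
0.03 [267. 220.] [28. 24.] [281. 232.]
0.04 [270. 222.] [28. 24.] [284. 235.]
0.05 [272. 224.] [29. 25.] [287. 237.]
```

Emit:
drive_tool([
  {"delta_pos":[0,0,-10],"turn":0,"jaw":-1},
  {"delta_pos":[-5,0,-20],"turn":0,"jaw":-1},
  {"delta_pos":[-15,0,-15],"turn":0,"jaw":-1},
  {"delta_pos":[-20,0,0],"turn":0,"jaw":-1},
  {"delta_pos":[-25,0,0],"turn":0,"jaw":-1},
  {"delta_pos":[-25,0,0],"turn":0,"jaw":-1},
  {"delta_pos":[-20,0,0],"turn":0,"jaw":-1},
  {"delta_pos":[-10,0,0],"turn":0,"jaw":-1},
])

```text
time: 21.05
tool_pos: [0.4017, -0.0154, 0.3421]
tcp_rot: [3.141, 0.067, -0.001]
wrist_force: [0.4, 0.8, -1.5]
width: 0.199
grip_force: 98.1
```

```bash
python3 - <<'E'
from workcell import bot
import pickle,cv2,numpy as np
s=bot.read_state();print(s["tool_pos"],s["wrist_force"],s["time"])
c=bot.read_camera("wrist");c2=bot.read_camera("scene");c3=bot.read_camera("top");pickle.dump((s,c,c2,c3),open("w8.pkl","wb"))
o=np.zeros((600,800,3),"uint8")
o[:300,:400]=cv2.resize(c["pixels"][:,:,::-1],(400,300))
o[300:600,:450]=cv2.resize(c2["pixels"][180:280,190:340,::-1],(450,300))
o[:550,520:800]=cv2.resize(c3["pixels"][118:228,238:308,::-1],(280,550));cv2.imwrite("pics/w8.png",o)
E
```

```text
[ 0.40172009 -0.01543959  0.34205846] [ 0.44956218  0.8011336  -1.47240028] 21.05
```

View pics/w8.png

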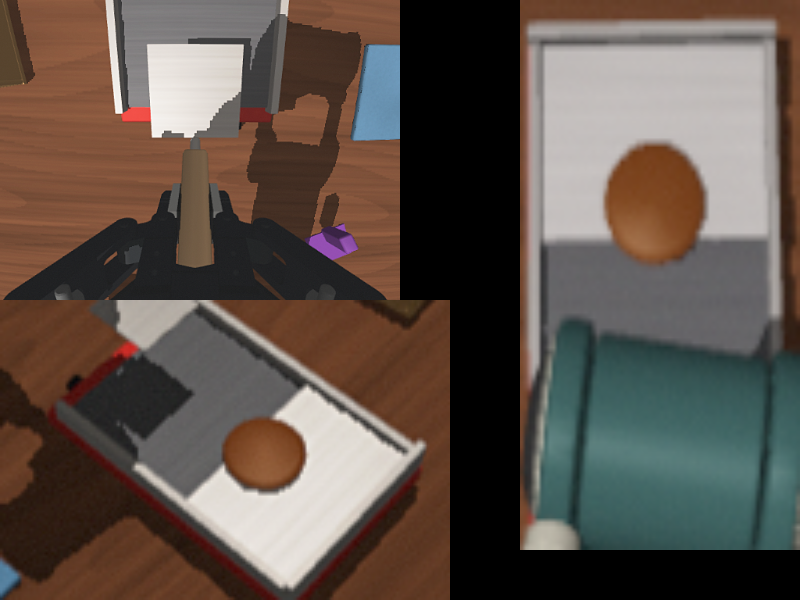

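The cracker lies browned side up on the deck: its top-view centre is at (655,203) against the step at row 240, which puts it about 23 mm past the step. Now I'll return the turner to its rest.

Emit:
drive_tool([
  {"delta_pos":[0,10,0],"turn":0,"jaw":-1},
  {"delta_pos":[-1,25,0],"turn":0,"jaw":-1},
  {"delta_pos":[-1,30,0],"turn":0,"jaw":-1},
  {"delta_pos":[-1,30,0],"turn":0,"jaw":-1},
  {"delta_pos":[-1,30,0],"turn":0,"jaw":-1},
  {"delta_pos":[-1,30,0],"turn":0,"jaw":-1},
  {"delta_pos":[-1,30,0],"turn":0,"jaw":-1},
  {"delta_pos":[-1,30,0],"turn":0,"jaw":-1},
])

```text
time: 21.87
tool_pos: [0.4069, -0.2334, 0.3419]
tcp_rot: [3.14, 0.067, 0.001]
wrist_force: [0.4, -0.0, -1.1]
width: 0.198
grip_force: 97.9
```

Emit:
drive_tool([
  {"delta_pos":[-1,30,0],"turn":0,"jaw":-1},
  {"delta_pos":[0,25,0],"turn":0,"jaw":-1},
  {"delta_pos":[0,11,0],"turn":0,"jaw":-1},
  {"delta_pos":[0,0,0],"turn":-0.03,"jaw":-1},
  {"delta_pos":[0,0,10],"turn":0,"jaw":-1},
  {"delta_pos":[0,0,20],"turn":0,"jaw":-1},
  {"delta_pos":[0,0,20],"turn":0,"jaw":-1},
  {"delta_pos":[0,0,10],"turn":0,"jaw":-1},
])

```text
time: 22.53
tool_pos: [0.4073, -0.2956, 0.2785]
tcp_rot: [-3.137, -0.114, 0.005]
wrist_force: [0.3, 0.5, -1.3]
width: 0.194
grip_force: 98.0
```

Emit:
drive_tool([
  {"delta_pos":[0,0,0],"turn":0,"jaw":-1},
  {"delta_pos":[0,0,0],"turn":0,"jaw":-1},
])

```text
time: 22.7
tool_pos: [0.4079, -0.2961, 0.2808]
tcp_rot: [-3.138, -0.115, 0.003]
wrist_force: [-0.4, 0.1, -0.6]
width: 0.196
grip_force: 98.0
```

```bash
python3 - <<'E'
from h import *;from workcell import bot;import pickle
s=bot.read_state();c=bot.read_camera("wrist");pickle.dump((s,c),open("w9.pkl","wb"))
G=np.load("G.npy");W=T(s)@G;print(s["tool_pos"],s["tcp_rot"],"turner",W[:3,3],W@[.035,0,0,1])
h=cv2.cvtColor(c["pixels"],cv2.COLOR_RGB2HSV);m=cv2.inRange(h,(90,60,60),(120,255,255));p=np.argwhere(m)[:,::-1]
m2=cv2.inRange(h,(0,0,120),(180,45,255));n,l,st,ce=cv2.connectedComponentsWithStats(m2);i=1+st[1:,4].argmax();print(st[i],"blue px",p.min(0),p.max(0))
E
```

```text
[ 0.40787769 -0.29608685  0.28076838] [-3.13799626e+00 -1.14874525e-01  2.62617254e-03] turner [ 0.47518992 -0.2919952   0.07104509] [ 0.51008125 -0.28946386  0.0699553   1.        ]
[  188    56   124   123 12466] blue px [179  27] [322 189]
```

Emit:
drive_tool([
  {"delta_pos":[0,0,12],"turn":0,"jaw":-1},
  {"delta_pos":[0,0,16],"turn":0,"jaw":-1},
  {"delta_pos":[0,0,14],"turn":0,"jaw":-1},
  {"delta_pos":[0,0,8],"turn":0,"jaw":-1},
  {"delta_pos":[0,0,4],"turn":0,"jaw":-1},
  {"delta_pos":[0,0,0],"turn":0,"jaw":-1},
  {"delta_pos":[0,0,0],"turn":0,"jaw":-1},
])

```text
time: 23.33
tool_pos: [0.4082, -0.2968, 0.2281]
tcp_rot: [3.139, 0.114, 0.001]
wrist_force: [-0.1, -0.3, -1.0]
width: 0.198
grip_force: 98.0
```

Emit:
drive_tool([
  {"delta_pos":[0,0,1],"turn":0,"jaw":-1},
  {"delta_pos":[0,0,1],"turn":0,"jaw":-1},
  {"delta_pos":[0,0,1],"turn":0,"jaw":-1},
  {"delta_pos":[0,0,1],"turn":0,"jaw":-1},
  {"delta_pos":[0,0,0],"turn":0,"jaw":-1},
  {"delta_pos":[0,0,0],"turn":0,"jaw":-1},
])

```text
time: 23.83
tool_pos: [0.4079, -0.2965, 0.2237]
tcp_rot: [3.14, 0.114, -0.0]
wrist_force: [-0.6, 0.0, -1.9]
width: 0.2
grip_force: 98.0
```

Emit:
drive_tool([
  {"delta_pos":[0,0,0.5],"turn":0,"jaw":-1},
  {"delta_pos":[0,0,0],"turn":0,"jaw":-1},
  {"delta_pos":[0,0,0],"turn":0,"jaw":-1},
])

```text
time: 24.08
tool_pos: [0.4079, -0.2965, 0.2232]
tcp_rot: [-3.139, -0.114, -0.0]
wrist_force: [-0.1, -0.0, -0.7]
width: 0.198
grip_force: 98.0
```

Emit:
drive_tool([
  {"delta_pos":[0,0,0.7],"turn":0,"jaw":-1},
  {"delta_pos":[0,0,0],"turn":0,"jaw":-1},
  {"delta_pos":[0,0,0],"turn":0,"jaw":-1},
])

```text
time: 24.33
tool_pos: [0.4079, -0.2965, 0.2224]
tcp_rot: [-3.139, -0.114, 0.0]
wrist_force: [-0.2, -0.1, -1.0]
width: 0.195
grip_force: 98.0
```

Emit:
drive_tool([
  {"delta_pos":[0,0,0.7],"turn":0,"jaw":-1},
  {"delta_pos":[0,0,0],"turn":0,"jaw":-1},
  {"delta_pos":[0,0,0],"turn":0,"jaw":-1},
])

```text
time: 24.58
tool_pos: [0.4079, -0.2965, 0.2217]
tcp_rot: [-3.139, -0.114, 0.0]
wrist_force: [-0.1, 0.2, -0.4]
width: 0.198
grip_force: 98.0
```

Emit:
drive_tool([
  {"delta_pos":[0,0,0.7],"turn":0,"jaw":-1},
  {"delta_pos":[0,0,0],"turn":0,"jaw":-1},
  {"delta_pos":[0,0,0],"turn":0,"jaw":-1},
])

```text
time: 24.83
tool_pos: [0.4079, -0.2965, 0.221]
tcp_rot: [-3.139, -0.114, 0.0]
wrist_force: [-0.6, 0.2, -0.6]
width: 0.196
grip_force: 98.0
```

Emit:
drive_tool([
  {"delta_pos":[0,0,0.5],"turn":0,"jaw":-1},
  {"delta_pos":[0,0,0],"turn":0,"jaw":-1},
  {"delta_pos":[0,0,0],"turn":0,"jaw":-1},
])

```text
time: 25.08
tool_pos: [0.4079, -0.2965, 0.2205]
tcp_rot: [-3.139, -0.114, 0.0]
wrist_force: [-0.4, 0.0, -2.9]
width: 0.199
grip_force: 98.0
```

Emit:
drive_tool([
  {"delta_pos":[0,0,0.5],"turn":0,"jaw":-1},
  {"delta_pos":[0,0,0],"turn":0,"jaw":-1},
  {"delta_pos":[0,0,0],"turn":0,"jaw":-1},
])

```text
time: 25.33
tool_pos: [0.4079, -0.2965, 0.22]
tcp_rot: [-3.139, -0.114, 0.0]
wrist_force: [0.5, 0.1, -2.0]
width: 0.197
grip_force: 98.0
```

Emit:
drive_tool([
  {"delta_pos":[0,0,0.5],"turn":0,"jaw":-1},
  {"delta_pos":[0,0,0],"turn":0,"jaw":-1},
  {"delta_pos":[0,0,0],"turn":0,"jaw":-1},
])

```text
time: 25.58
tool_pos: [0.4079, -0.2965, 0.2195]
tcp_rot: [-3.139, -0.114, 0.0]
wrist_force: [0.9, 0.5, -1.6]
width: 0.199
grip_force: 98.0
```

Emit:
drive_tool([
  {"delta_pos":[0,0,0.5],"turn":0,"jaw":-1},
  {"delta_pos":[0,0,0],"turn":0,"jaw":-1},
  {"delta_pos":[0,0,0],"turn":0,"jaw":-1},
])

```text
time: 25.83
tool_pos: [0.408, -0.2966, 0.2194]
tcp_rot: [3.139, 0.114, 0.0]
wrist_force: [-1.2, 1.0, 1.6]
width: 0.196
grip_force: 98.5
```

Emit:
drive_tool([
  {"delta_pos":[0,0,0],"turn":0,"jaw":-0.5},
  {"delta_pos":[0,0,0],"turn":0,"jaw":-0.3},
  {"delta_pos":[0,0,0],"turn":0,"jaw":0},
  {"delta_pos":[0,0,0],"turn":0,"jaw":0.3},
  {"delta_pos":[0,0,0],"turn":0,"jaw":0.3},
  {"delta_pos":[0,0,0],"turn":0,"jaw":0.3},
], grip_force=20)

```text
time: 26.33
tool_pos: [0.408, -0.2966, 0.2191]
tcp_rot: [3.139, 0.114, 0.0]
wrist_force: [-0.1, 0.1, -0.6]
width: 0.647
grip_force: 0.0
```

Emit:
drive_tool([
  {"delta_pos":[0,0,-5],"turn":0,"jaw":0.3},
  {"delta_pos":[0,0,-15],"turn":0,"jaw":0.3},
  {"delta_pos":[0,0,-25],"turn":0,"jaw":0.3},
  {"delta_pos":[0,0,-30],"turn":0,"jaw":0.3},
  {"delta_pos":[0,0,-30],"turn":0,"jaw":0.3},
  {"delta_pos":[0,0,-30],"turn":0,"jaw":0.3},
  {"delta_pos":[0,0,-20],"turn":0,"jaw":0.3},
  {"delta_pos":[0,0,-10],"turn":0,"jaw":0.3},
])

```text
time: 27.0
tool_pos: [0.4087, -0.2971, 0.3884]
tcp_rot: [3.135, 0.114, 0.008]
wrist_force: [-0.1, 0.1, -1.0]
width: 0.651
grip_force: 0.0
```

Emit:
drive_tool([
  {"delta_pos":[0,0,0],"turn":0,"jaw":0.3},
  {"delta_pos":[0,0,0],"turn":0,"jaw":0.3},
  {"delta_pos":[0,0,0],"turn":0,"jaw":0.3},
])

```text
time: 27.25
tool_pos: [0.4074, -0.2961, 0.3822]
tcp_rot: [-3.137, -0.114, 0.004]
wrist_force: [0.5, -0.3, -0.8]
width: 0.649
grip_force: 0.0
```

```bash
python3 - <<'E'
from h import *;from workcell import bot;import pickle
s=bot.read_state();c=bot.read_camera("wrist");t=bot.read_camera("top");pickle.dump((s,c,t),open("w10.pkl","wb"))
print(s["tool_pos"],s["width"])
h=cv2.cvtColor(c["pixels"],cv2.COLOR_RGB2HSV)
m2=cv2.inRange(h,(0,0,70),(180,45,255));n,l,st,ce=cv2.connectedComponentsWithStats(m2)
R0=np.array([.4738,-.2944]);pr=proj(c,[[*R0,.012]],s)[0];print("rest centre px",pr)
for i in range(1,n):
    if st[i,4]>800:
        q=cv2.minAreaRect(np.argwhere(l==i)[:,::-1].astype(np.float32));B=cv2.boxPoints(q);P=onz(c,B,.012,s)
        print(st[i],P.mean(0).round(4),np.linalg.norm(np.roll(P,1,0)-P,axis=1).round(4))
ht=cv2.cvtColor(t["pixels"],cv2.COLOR_RGB2HSV);m=cv2.inRange(ht,(5,100,60),(16,255,255));m[:118]=0;m[200:]=0;m[:,:245]=0;m[:,:302]*=1;m[:,302:]=0
n,l,st,ce=cv2.connectedComponentsWithStats(m)
for i in range(1,n):
    if st[i,4]>150:
        C=onz(t,[ce[i]],.049)[0][:2]-[.596,-.012];print("crk",st[i],.99905*C[0]+.0436*C[1],-.0436*C[0]+.99905*C[1])
E
```

```text
[ 0.4073901  -0.2961098   0.38215866] 0.6490467250294545
rest centre px [251.76913687 108.64959122]
[   0    0   84  128 9345] [ 0.5061 -0.0524  0.012 ] [0.1407 0.0957 0.1349 0.1061]
[ 376    0   75   38 1444] [ 0.5786 -0.4559  0.012 ] [0.0861 0.0338 0.0846 0.0354]
[ 219   74   64   70 4051] [ 0.4728 -0.293   0.012 ] [0.0762 0.0693 0.0763 0.074 ]
crk [245 118  57   4 228] 0.14329441469817183 -0.009456665724113151
crk [259 147  25  24 465] 0.02168551960625517 -0.0014727183490502419
```

```bash
python3 -c "
from workcell import bot
print(bot.finish_job())"
```

```text
the job is handed in; nothing more can be done
None
```

The job is handed in, with no verdict returned: by my last measurements the cracker lies browned side up about 22 mm past the step, and the turner is released flat, within about 2 mm of the rest's centre.

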